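# Rebuild the cedar shoe freshener and press its snap cap home

## Task

Put the cedar shoe freshener back together: lay the cork sheet squarely over the stud onto the lower cedar block and let go of it, then set the upper cedar block squarely on top and press its black cap down onto the stud until it clicks. Do not stop at the click: finish while still holding the cap pressed down with the gripper, hard enough that the sprung lower block stays partly sunk but not bottomed out. Leave the other things on the shelf where they are.

Things in the scene. Friction and masses are not known exactly. Their poses are not given: they have to be found in the camera images.
- seat (a point): Point on the top face of the sprung lower cedar block, in its middle where the stud comes out; 46 mm above the shelf when unpressed, sinks with the block. x along the block (92 mm), y across (44 mm), z up. The round steel stud (8 mm diameter, last 8 mm tapered to 4 mm) stands 46 mm above it; four sprung steel barbs in its sides, widest (19 mm across) 29.6 mm above it, stick out.
- foot: Black foot of the freshener, 105 (x) x 64 (y) x 10 (z) mm, fixed on the shelf. Origin: centre of its underside. The lower cedar block (92 x 44 x 20 mm) rides above it on springs, guided straight up and down.
- carrier (a joint): How far the sprung lower block (with stud) has sunk, in m: 0 = fully up, 0.011 = bottomed out. It starts to sink at about 5 N (with both layers on it) and takes 1.5 N more per mm, about 21 N to bottom out. It counts as partly sunk between 0.0025 and 0.0095.
- sheet: Loose cork separator sheet, 92 (x) x 50 (y) x 5 (z) mm, 20 g, with a 28 mm square hole in the middle. Origin: centre of its underside. It lies flat on the white riser, overhanging it on both sides. Either way round is right.
- upper: Loose upper cedar block, 92 (x) x 50 (y) x 20 (z) mm, about 150 g, standing on the shelf with its black square snap cap (34 x 34 mm) up in the middle of its top. Origin: centre of the underside. A 26 mm square hole leads from below to the cap's socket. Either way round is right. Seated, its underside rests on the cork, 5 mm above seat.
- cap (a point): Centre of the top of the black cap, 49 mm above the upper block's underside; the cap is 29 mm tall. Its socket mouth, 15 mm square with a round bead, lies 20 to 24 mm above the underside. It meets the stud's barbs 7 mm above its final height; the push rises to about 6 to 12 N, drops at the click, then the block lands on the cork and the cap holds by itself.
- riser: White plastic block, 80 (x) x 30 (y) x 22 (z) mm, fixed on the shelf, that carries the cork sheet. Origin: centre of the underside.
- clog: Bystander: loose blue plastic clog, 235 x 90 x 80 mm. Origin: underside, near the middle.
- jar: Bystander: loose glass jar with closed hinged lid, 90 mm diameter, 128 mm high. Origin: centre of the underside.
- bowl: Bystander: loose black key bowl, 140 mm diameter, 55 mm high. Origin: centre of the underside.
- tin: Bystander: loose shoe polish tin with red lid, 72 mm diameter, 27 mm high. Origin: centre of the underside.
- brush: Bystander: loose shoe brush, bristles down, 130 (x) x 45 (y) x 40 (z) mm. Origin: centre of the underside.

How it is judged (in metres and radians):
On the way, in this order (a step that is already met when the one before it is completed fails the run):
1. the cork sheet lies squarely over the stud on the lower block, let go (z of sheet in the frame of seat between -0.002 and 0.002 m and horizontal distance between sheet and seat below 0.01 m and angle between the x axis of sheet and the x axis of seat, either way round below 0.2 rad and contact force between the fingers and sheet below 0.1 N and linear speed of sheet below 0.03 m/s), for 0.2 s.
2. the upper block is clicked onto the stud, down on the cork (z of upper in the frame of seat between 0.003 and 0.007 m and horizontal distance between upper and seat below 0.005 m and angle between the x axis of upper and the x axis of seat, either way round below 0.2 rad and angle between upper's own z axis and vertical below 0.08 rad), for 0.2 s.
At the end, for the whole second after the job is handed in: Cork sheet on the lower block over the stud (within 10 mm, 0.2 rad); upper block clicked down on it (underside 3 to 7 mm above the lower block, within 5 mm and 0.2 rad); the gripper still presses it, the lower block sunk 2.5 to 9.5 mm of its 11 mm (all of step 2 and z of sheet in the frame of seat between -0.002 and 0.002 m and horizontal distance between sheet and seat below 0.01 m and angle between the x axis of sheet and the x axis of seat, either way round below 0.2 rad and value of joint carrier between 0.0025 and 0.0095 m and contact force between the fingers and upper above 2 N and contact force between upper and sheet above 3 N and velocity of joint carrier below 0.01 m/s); the arm keeps its last pose, push and grip.
It fails at once if the clog is moved more than 15 mm or tipped (distance of clog from where it was at the start of the episode above 0.015 m or angle between clog's own z axis and vertical above 0.3 rad).
It fails at once if the jar is moved more than 15 mm or tipped (distance of jar from where it was at the start of the episode above 0.015 m or angle between jar's own z axis and vertical above 0.3 rad).
It fails at once if the bowl is moved more than 15 mm or tipped (distance of bowl from where it was at the start of the episode above 0.015 m or angle between bowl's own z axis and vertical above 0.3 rad).
It fails at once if the tin is moved more than 15 mm or tipped (distance of tin from where it was at the start of the episode above 0.015 m or angle between tin's own z axis and vertical above 0.3 rad).
It fails at once if the brush is moved more than 15 mm or tipped (distance of brush from where it was at the start of the episode above 0.015 m or angle between brush's own z axis and vertical above 0.3 rad).
It also fails if it takes over 58 s, if anything falls off the work surface, if the arm or the gripper's body presses on something with over 40 N, if the wrist force passes 120 N, or if a joint passes its speed limit or range.

## Robot

A 7-joint arm with a two-finger parallel gripper is mounted at the origin on the work surface. World frame = base frame: x ahead of the robot, y to its left, z up, the work surface at z = 0. Lengths are in m, angles in degrees, forces in N, time in s.
With the tool pointing down it reaches from about 0.4 to 0.925 m from the base axis. Payload 4.1 kg.
Tool frame: the origin (TCP) lies midway between the tips of the shut fingers; the grasp point (between the pads) lies 19 mm behind it; x points along the fingers, y is the direction in which the jaws open and shut, and the axes are right-handed (so a half turn about x gives the same grasp; the last joint's range is limited). The gripper opens to 85 mm and grips with 20 to 120 N. Pads are 22 mm wide; open, the fingers measure 114 mm over their backs; the gripper's body (76 mm by 85 mm) begins 54 mm behind the grasp point. The pads swing forward as they close: fully open they stand 13 mm farther back than shut.
Start: joints at [-77.235, 22.827, 2.584, 88.041, -1.071, 69.15, -2.905], TCP at [0.206, 0.617, 0.231] pointing down, gripper open.
Joint ranges: [-161.44, 161.44], [-28.35, 127.94], [-78.24, 83.42], [0, 140.83], [-78.03, 258.03], [13.02, 114.36], [-168.23, 168.23]. Speed limits (degrees/s): [147.25, 147.25, 180, 180, 180, 180, 180].

## Interface

Orientations are given as [roll, pitch, yaw] about the fixed x, y, z axes, in that order (R = Rz(yaw) Ry(pitch) Rx(roll)).
In Python, from workcell import ctrl gives the robot as it stands.
- The arm moves only by the tool move_arm, never from a script. Its argument "steps" is a list of rows, each an object with "xyz": the shift along the tool's x, y, z in mm, a list of three; "twist": the turn, a rotation vector about the tool's x, y, z in degrees, a list of three. A call has 1 to 10 rows; each row is the pose to reach, as a shift and turn from the pose commanded when the call began, along the tool's axes at that moment; what a row does not reach only later rows make up. A row lasts 1/8 s, in which the tool goes at most 62.5 mm and 10.7 degrees, less where a joint would pass 70% of its speed; a pose out of reach is approached as far as the arm can. A call with a gripper value outside its range is refused whole. "gripper" is the closure in counts, from 0 (fully open) to 255 (shut), set as the call begins (left out, the last holds). The fingers move at their own pace and stop on an object; "grip_force" is the grip in N (left out, the last holds). Time passes only in rows, so rows that repeat a pose let the fingers close. It gives the time, the measured TCP pose, the force and the opening at its end, in the units of the state.
- ctrl.state(): the state, without advancing time (a new reading comes with each control period).
- ctrl.get_image(name): name is "scene" or "top"; returns a dict with "image" (384x512x3 uint8, blue, green, red), "fx", "fy", "cx", "cy" (pixels), "k1" (the pictures are not rectified: a ray, as slopes to the right and down, at radius r is drawn at 1 + k1 r^2 times it, then the intrinsics apply), "eye" and "orientation" of the camera in the world. Camera axes: x right, y down, z forward; pixel columns grow to the right and rows downward; lengths in m; the calibration is good to about 2 mm. A picture is of the moment at which its call begins. There is no depth.
- ctrl.close_job(): hands the job in, once; it reports no verdict.
Trained networks look in the newest picture that a camera, given by its name, has taken for a name from the list of things; names that differ only in an ending like _2 or _b are one class to them, and where a whole thing is asked for, a point or a joint stands for the part that bears it (a point fixed in the world has none). Each returns a list of dicts, best first, with "confidence" (0 to 1); they miss things now and then, are a little off and sometimes report something else, mostly with a low value. They report only what shows in the picture. A call takes as long as a camera call.
- ctrl.outline_of(target, camera): "region" (384x512 bool, what is visible of it) and "rect" ([left, top, right, bottom] in pixels, round what is visible of it).
The state is a dict: "clock": time; "qpos": joint angles; "qd": joint speeds; "effort": joint torques, N m; "tool_pos": TCP position; "eef_rot": TCP orientation; "ft_force": force on the tool from outside, world axes, zero at the start; "ft_torque": the same for the moment, N m; "gripper_width": finger opening in m.
Only numpy, scipy, OpenCV 4.12 (cv2) and the standard library are available. Lean on these libraries where they do the work, as an engineer would, in place of code of your own. Each camera call takes 0.05 s, during which the arm holds its last target. There are 200 camera calls.

## Working session

There is one attempt and no reset: what is moved stays moved. The work goes in short steps, Python scripts to look and compute and a tool call to move; the robot and the scene stay as the last step left them, time stands still between calls to the robot, and variables do not carry over. Pictures are saved under pics/ and viewed, about 8 in all and at most 12, crops included, and the job is handed in when it is done.

Besides the shell and the picture viewer there is one more tool, called after "Request:" as name([rows], argument=value, ...), one row to a line, values as JSON. move_arm: Moves the arm, as the interface text tells. Its arguments: {"type":"object","properties":{"steps":{"type":"array"},"gripper":{"type":"number"},"grip_force":{"type":"number"}},"required":["steps"]}

```bash
mkdir -p pics; ls; cat > h.py <<'E'
from workcell import ctrl
import numpy as np, cv2
from scipy.spatial.transform import Rotation as Ro
def cam(n):
    return ctrl.get_image(n)
def R(c):
    o=np.array(c["orientation"],float)
    return o if o.shape==(3,3) else Ro.from_euler('xyz',o,degrees=True).as_matrix()
def unproj(c,uv,z):
    uv=np.atleast_2d(np.array(uv,float)); d=np.stack([(uv[:,0]-c["cx"])/c["fx"],(uv[:,1]-c["cy"])/c["fy"]],1)
    s=d.copy()
    for _ in range(20): s=d/(1+c["k1"]*(s**2).sum(1,keepdims=True))
    w=np.c_[s,np.ones(len(s))]@R(c).T; e=np.array(c["eye"])
    return e+w*((z-e[2])/w[:,2])[:,None]
def proj(c,P):
    p=(np.atleast_2d(P)-np.array(c["eye"]))@R(c); s=p[:,:2]/p[:,2:]
    s=s*(1+c["k1"]*(s**2).sum(1,keepdims=True))
    return s*[c["fx"],c["fy"]]+[c["cx"],c["cy"]]
E
python3 - <<'E'
from h import *
print(ctrl.state())
ims=[]
for n in ("top","scene"):
    c=cam(n); print(n,{k:v for k,v in c.items() if k!="image"}); cv2.imwrite(f"pics/{n}0.png",c["image"])
    for t in ("foot","sheet","upper","cap","riser","seat","clog","jar","bowl","tin","brush"):
        print(t,[(round(o["confidence"],2),[int(v) for v in o["rect"]]) for o in ctrl.outline_of(t,n)[:2]])
E
```

```text
pics
{'clock': 0.0, 'qpos': array([-77.23607084,  22.86995479,   2.57894801,  88.11599498,
        -1.07188577,  69.14927584,  -2.90636787]), 'qd': array([ 0.06823916, -0.01086984, -0.03246675,  0.0905274 , -0.06280572,
        0.04255956, -0.11982326]), 'effort': array([-1.87391634e-04, -4.75109518e+01,  1.36447672e+00, -2.54229230e+01,
        1.15244559e-02,  9.35548829e-03, -1.54166365e-06]), 'tool_pos': array([0.2053223 , 0.61603836, 0.23027102]), 'eef_rot': array([ -86.54831942,   89.8889098 , -104.97857653]), 'ft_force': array([-0.86484011, -0.23683622, -0.29956951]), 'ft_torque': array([-0.03595298,  0.03830498,  0.00484541]), 'gripper_width': 0.08530636208937845}
top {'fx': 396.91576400485707, 'fy': 396.91576400485707, 'cx': 257.75779464569, 'cy': 194.64792942018664, 'k1': -0.11510588666453372, 'eye': array([0.43553082, 0.00808351, 0.91588608]), 'orientation': array([-170.83459458,    2.26403459,  -91.00280322])}
foot [(0.9, [264, 202, 299, 252])]
sheet [(0.92, [143, 193, 170, 239])]
upper [(0.91, [364, 222, 391, 265])]
cap [(0.9, [362, 221, 392, 264]), (0.41, [263, 201, 299
[... 368 characters left out ...]
946545256, 'cx': 256.24725343643246, 'cy': 195.30764679401148, 'k1': -0.008520781503618971, 'eye': array([0.95533842, 0.66368786, 0.65581445]), 'orientation': array([-128.42882734,    1.25192825,  148.33148247])}
foot [(0.87, [248, 175, 299, 215]), (0.64, [187, 214, 241, 252])]
sheet [(0.69, [316, 248, 361, 287])]
upper [(0.85, [223, 137, 260, 168])]
cap [(0.89, [226, 141, 259, 166])]
riser [(0.72, [124, 144, 176, 182]), (0.45, [315, 249, 358, 288])]
seat []
clog [(0.58, [207, 288, 325, 381])]
jar [(0.88, [152, 165, 200, 224]), (0.53, [183, 214, 242, 248])]
bowl [(0.96, [126, 145, 178, 183])]
tin [(0.7, [328, 190, 359, 217]), (0.57, [206, 289, 324, 384])]
brush [(0.62, [185, 213, 244, 250])]
```

View pics/top0.png

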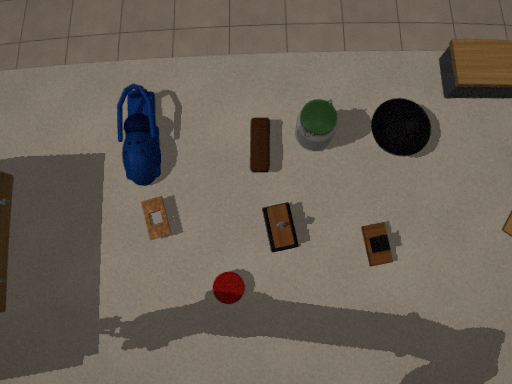

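View pics/scene0.png

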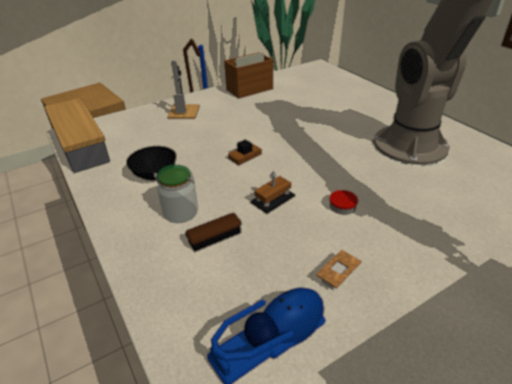

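```bash
cat > fit.py <<'E'
from h import *
from scipy.optimize import minimize
from itertools import product
M={"sheet":[(92,50,22,27)],"upper":[(92,50,0,20),(34,34,20,49)],"foot":[(105,64,0,10),(92,44,26,46),(8,8,46,92)],
   "seat":[(92,44,26,46),(8,8,46,92)]}
def mask(c,boxes,p,S=4):
    m=np.zeros((384*S,512*S),np.uint8); a=p[2]; r=np.array([[np.cos(a),-np.sin(a)],[np.sin(a),np.cos(a)]])
    for b in boxes:
        P=np.array([[*(r@[sx*b[0]/2e3,sy*b[1]/2e3]+p[:2]),z/1e3] for sx,sy,z in product((-1,1),(-1,1),b[2:])])
        cv2.fillConvexPoly(m,cv2.convexHull(((proj(c,P)+.5)*S*16).astype(np.int32)),255,cv2.LINE_AA,4)
    return cv2.GaussianBlur(cv2.resize(m,(512,384),interpolation=cv2.INTER_AREA)/255.,(0,0),1.5)
def fit(views,boxes,p0):
    T=[(c,cv2.GaussianBlur(cv2.morphologyEx(r.astype(np.uint8),cv2.MORPH_CLOSE,np.ones((15,15)))*1.,(0,0),1.5)) for c,r in views]
    f=lambda q:sum(((mask(c,boxes,[q[0],q[1],q[2]])-t)**2).sum()/t.sum() for c,t in T)
    best=None
    for da in (-.3,0,.3):
        s=minimize(f,[p0[0],p0[1],p0[2]+da],method="Nelder-Mead",options=dict(initial_simplex=np.array([p0[0],p0[1],p0[2]+da])+np.array([[0,0,0],[.01,0,0],[0,.01,0],[0,0,.15]]),xatol=1e-4,fatol=1e-6))
        if best is None or s.fun<best.fun: best=s
    return best
E
python3 - <<'E'
from fit import *
C={n:cam(n) for n in("top","scene")}
for t in("sheet","upper","foot","seat"):
    V={}
    for n in C:
        o=ctrl.outline_of(t,n)
        if o and o[0]["confidence"]>.6: V[n]=(C[n],o[0]["region"])
    ys,xs=np.nonzero(V["top"][1]); p=unproj(C["top"],[[xs.mean(),ys.mean()]],.025)[0]
    for k in [[n] for n in V]+([list(V)] if len(V)>1 else []):
        s=fit([V[n] for n in k],M[t],[p[0],p[1],np.pi/2]); print(t,k,(s.x[:2]*1e3).round(1),np.degrees(s.x[2]).round(1),round(s.fun,3))
s=ctrl.state(); print(Ro.from_euler('xyz',s["eef_rot"],degrees=True).as_matrix().round(3))
E
```

```text
sheet ['top'] [532.5 276.9] 195.7 0.002
sheet ['scene'] [532.3 277.3] 14.7 0.002
sheet ['top', 'scene'] [532.5 277.1] 195.1 0.005Traceback (most recent call last):
  File "<stdin>", line 8, in <module>
KeyError: 'top'
```

```bash
python3 - <<'E'
from fit import *
C={n:cam(n) for n in("top","scene")}
for t in("upper","foot","seat"):
    V={}
    for n in C:
        o=ctrl.outline_of(t,n) or ctrl.outline_of(t,n)
        if o and o[0]["confidence"]>.6: V[n]=(C[n],o[0]["region"])
    p=[.45,-.03] if t!="upper" else [.4,-.27]
    for k in [[n] for n in V]+([list(V)] if len(V)>1 else []):
        s=fit([V[n] for n in k],M[t],[p[0],p[1],.2]); print(t,k,(s.x[:2]*1e3).round(1),np.degrees(s.x[2]).round(1),round(s.fun,3))
s=ctrl.state(); print(s["clock"],s["tool_pos"],Ro.from_euler('xyz',s["eef_rot"],degrees=True).as_matrix().round(3))
E
```

```text
upper ['top'] [ 464.  -226.2] 10.1 0.012
upper ['scene'] [ 462.4 -229.3] 10.8 0.002
upper ['top', 'scene'] [ 463.6 -226.8] 10.0 0.02
foot ['top'] [507.1  -7. ] 11.3 0.002
seat ['top'] [508.   -7.2] 10.7 0.001
seat ['scene'] [508.   -9.3] 13.6 0.013
seat ['top', 'scene'] [508.3  -7.8] 11.4 0.019
1.9 [0.20554701 0.616686   0.2313559 ] [[ 0.     0.316  0.949]
 [ 0.     0.949 -0.316]
 [-1.     0.    -0.   ]]
```

Request:
move_arm([
  {"xyz": [80,-219,417.5],"twist": [-33.4,0,0]},
  {"xyz": [80,-219,417.5],"twist": [-33.4,0,0]},
  {"xyz": [80,-219,417.5],"twist": [-33.4,0,0]},
  {"xyz": [80,-219,417.5],"twist": [-33.4,0,0]},
  {"xyz": [80,-219,417.5],"twist": [-33.4,0,0]},
  {"xyz": [80,-219,417.5],"twist": [-33.4,0,0]},
  {"xyz": [80,-219,417.5],"twist": [-33.4,0,0]},
  {"xyz": [80,-219,417.5],"twist": [-33.4,0,0]},
  {"xyz": [80,-219,417.5],"twist": [-33.4,0,0]},
  {"xyz": [80,-219,417.5],"twist": [-33.4,0,0]},
], gripper=0)

```text
clock: 3.15
tool_pos: [0.5319, 0.2779, 0.1514]
eef_rot: [98.7, 89.9, 113.7]
ft_force: [-1.4, 0.6, 0.9]
gripper_width: 0.0856
```

Request:
move_arm([
  {"xyz": [60,0,0],"twist": [0,0,0]},
  {"xyz": [110,0,0],"twist": [0,0,0]},
  {"xyz": [135,0,0],"twist": [0,0,0]},
  {"xyz": [146,0,0],"twist": [0,0,0]},
  {"xyz": [146,0,0],"twist": [0,0,0]},
])

```text
clock: 3.78
tool_pos: [0.5318, 0.2782, 0.0054]
eef_rot: [102.5, 90.0, 117.6]
ft_force: [0.7, 0.8, -0.5]
gripper_width: 0.0851
```

Request:
move_arm([
  {"xyz": [0,0,0],"twist": [0,0,0]},
  {"xyz": [0,0,0],"twist": [0,0,0]},
  {"xyz": [0,0,0],"twist": [0,0,0]},
  {"xyz": [0,0,0],"twist": [0,0,0]},
  {"xyz": [0,0,0],"twist": [0,0,0]},
  {"xyz": [0,0,0],"twist": [0,0,0]},
], gripper=255, grip_force=25)

```text
clock: 4.53
tool_pos: [0.5333, 0.2775, 0.0068]
eef_rot: [25.4, 89.9, 40.3]
ft_force: [-1.2, 0.1, 6.7]
gripper_width: 0.0489
```

Request:
move_arm([
  {"xyz": [-20,0,0],"twist": [0,0,0]},
  {"xyz": [-60,0,0],"twist": [0,0,0]},
  {"xyz": [-110,0,0],"twist": [0,0,0]},
  {"xyz": [-135,0,0],"twist": [0,0,0]},
  {"xyz": [-145,0,0],"twist": [0,0,0]},
  {"xyz": [-145,0,0],"twist": [0,0,0]},
])

```text
clock: 5.28
tool_pos: [0.5324, 0.2769, 0.1508]
eef_rot: [23.8, 89.9, 38.8]
ft_force: [0.1, -0.2, -1.3]
gripper_width: 0.0492
```

```bash
python3 - <<'E'
from h import *
a=cam("scene")["image"][170:340,240:440]; b=cam("top")["image"][120:290,60:260]
cv2.imwrite("pics/lift.png",cv2.resize(np.hstack([a,b]),None,fx=2,fy=2,interpolation=cv2.INTER_CUBIC))
s=ctrl.state(); print(s["tool_pos"],s["ft_force"],s["gripper_width"],Ro.from_euler('xyz',s["eef_rot"],degrees=True).as_matrix().round(3),s["qpos"].round(1))
E
```

```text
[0.53154173 0.27642203 0.14909576] [ 0.04498645 -0.5879196   0.20364929] 0.04929234833540573 [[-0.002 -0.258  0.966]
 [-0.001  0.966  0.258]
 [-1.    -0.001 -0.002]] [-37.4  22.1   7.4 100.5  -3.3  57.7  76.2]
```

View pics/lift.png

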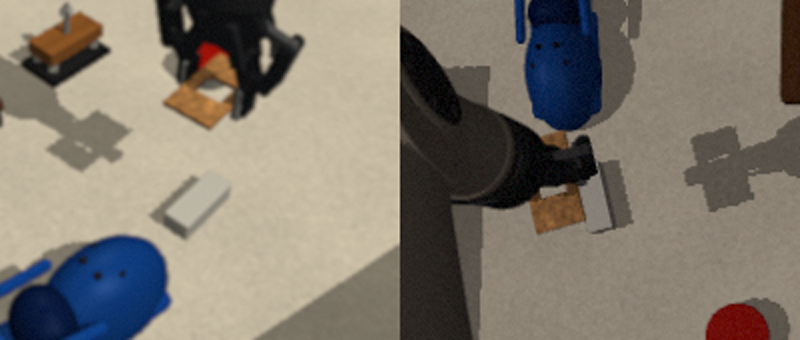

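Request:
move_arm([
  {"xyz": [0,-40,-14.4],"twist": [0,0,0]},
  {"xyz": [0,-85,-30.5],"twist": [1.5,0,0]},
  {"xyz": [0,-135,-48.5],"twist": [2.5,0,0]},
  {"xyz": [0,-185,-66.5],"twist": [3.8,0,0]},
  {"xyz": [0,-230,-82.6],"twist": [3.8,0,0]},
  {"xyz": [10,-260,-93.4],"twist": [3.8,0,0]},
  {"xyz": [25,-269.4,-96.8],"twist": [3.8,0,0]},
  {"xyz": [35,-269.4,-96.8],"twist": [3.8,0,0]},
  {"xyz": [35,-269.4,-96.8],"twist": [3.8,0,0]},
])

```text
clock: 6.5
tool_pos: [0.5076, -0.0064, 0.1138]
eef_rot: [158.9, 89.8, 170.2]
ft_force: [-0.1, -0.7, -0.2]
gripper_width: 0.0496
```

```bash
cat > look.py <<'E'
from fit import *
import sys
name=sys.argv[1]
s=ctrl.state(); A=Ro.from_euler('xyz',s["eef_rot"],degrees=True).as_matrix()
print(s["clock"],(s["tool_pos"]*1e3).round(1),s["ft_force"].round(1),round(s["gripper_width"]*1e3,1),"jaw deg",np.degrees(np.arctan2(A[1,1],A[0,1])).round(1),"tilt",A[2].round(3))
ims=[]
for n in("scene","top"):
    c=cam(n); u,v=proj(c,[.508,-.008,.09])[0].astype(int)
    ims.append(cv2.resize(c["image"][max(v-60,0):v+60,max(u-60,0):u+60],(400,400),interpolation=cv2.INTER_CUBIC))
cv2.imwrite(f"pics/{name}.png",np.hstack(ims))
E
python3 look.py hov; python3 - <<'E'
from fit import *
z=ctrl.state()["tool_pos"][2]*1e3+15.2
c=cam("scene")
for o in ctrl.outline_of("sheet","scene")[:1]:
    print(o["confidence"],[int(v) for v in o["rect"]],o["region"].sum())
    cs,_=cv2.findContours(o["region"].astype(np.uint8),cv2.RETR_EXTERNAL,cv2.CHAIN_APPROX_SIMPLE)
    print("expected corners",[proj(c,[.508+x*np.cos(.196)-y*np.sin(.196),-.008+x*np.sin(.196)+y*np.cos(.196),z/1e3])[0].round(1) for x in(-.046,.046) for y in(-.025,.025)])
    print(cv2.approxPolyDP(max(cs,key=len),2,True)[:,0].tolist())
E
```

```text
6.5 [507.6  -6.4 113.8] [-0.1 -0.7 -0.2] 49.6 jaw deg 101.3 tilt [-1.     0.001 -0.003]
0.78 [251, 150, 277, 169] 243
expected corners [array([278.7, 146.8]), array([293.4, 154.5]), array([251.6, 161.2]), array([266.2, 169.7])]
[[276, 150], [254, 158], [253, 162], [268, 168], [275, 162], [269, 161], [267, 156], [276, 153]]
```

View pics/hov.png

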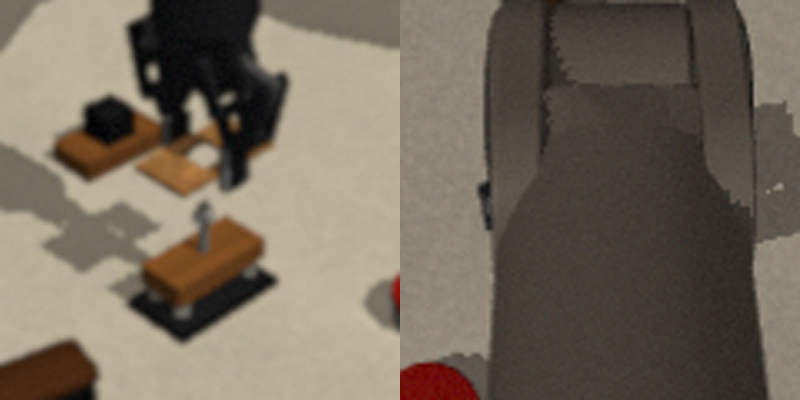

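Request:
move_arm([
  {"xyz": [20,-1,0],"twist": [0,0,0]},
  {"xyz": [40,-1,0],"twist": [0,0,0]},
  {"xyz": [60,-1,0],"twist": [0,0,0]},
  {"xyz": [75,-1,0],"twist": [0,0,0]},
  {"xyz": [81,-1,0],"twist": [0,0,0]},
  {"xyz": [81,-1,0],"twist": [0,0,0]},
])

```text
clock: 7.45
tool_pos: [0.5088, -0.0093, 0.0343]
eef_rot: [60.0, 90.0, 71.2]
ft_force: [0.7, 0.6, -0.2]
gripper_width: 0.0494
```

```bash
python3 look.py down
```

```text
7.45 [508.8  -9.3  34.3] [ 0.7  0.6 -0.2] 49.4 jaw deg 101.2 tilt [-1.  0.  0.]
```

View pics/down.png

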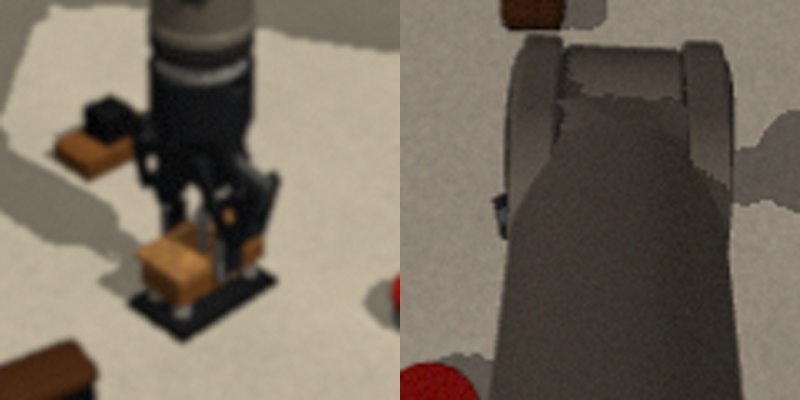

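Request:
move_arm([
  {"xyz": [1.5,0,0],"twist": [0,0,0]},
  {"xyz": [1.5,0,0],"twist": [0,0,0]},
])

```text
clock: 7.8
tool_pos: [0.5089, -0.0093, 0.0331]
eef_rot: [6.7, 90.0, 17.8]
ft_force: [0.8, -0.2, -0.4]
gripper_width: 0.049
```

Request:
move_arm([
  {"xyz": [0,0,0],"twist": [0,0,0]},
  {"xyz": [0,0,0],"twist": [0,0,0]},
  {"xyz": [0,0,0],"twist": [0,0,0]},
  {"xyz": [0,0,0],"twist": [0,0,0]},
  {"xyz": [0,0,0],"twist": [0,0,0]},
  {"xyz": [-40,0,0],"twist": [0,0,0]},
  {"xyz": [-85,0,0],"twist": [0,0,0]},
  {"xyz": [-120,0,0],"twist": [0,0,0]},
  {"xyz": [-120,0,0],"twist": [0,0,0]},
], gripper=0)

```text
clock: 8.93
tool_pos: [0.5109, -0.0093, 0.1557]
eef_rot: [-2.1, 89.6, 9.0]
ft_force: [0.4, 0.2, -0.5]
gripper_width: 0.0855
```

```bash
python3 -c "
from h import *
s=ctrl.state();A=Ro.from_euler('xyz',s['eef_rot'],degrees=True).as_matrix();print(s['clock'],s['tool_pos'],s['gripper_width'],A.round(3),s['qpos'].round(1))"
```

```text
8.925 [ 0.51092534 -0.0092952   0.15567987] 0.08548714969301552 [[ 0.007 -0.194  0.981]
 [ 0.001  0.981  0.194]
 [-1.    -0.     0.007]] [-17.4  13.2  15.8 112.5  -4.4  54.6 101.7]
```

Request:
move_arm([
  {"xyz": [0,-45,-19],"twist": [0.9,0,0]},
  {"xyz": [0,-100,-42.6],"twist": [0.9,0,0]},
  {"xyz": [0,-155,-66],"twist": [0.9,0,0]},
  {"xyz": [0,-190,-81],"twist": [0.9,0,0]},
  {"xyz": [30,-205,-87.4],"twist": [0.9,0,0]},
  {"xyz": [60,-205,-87.4],"twist": [0.9,0,0]},
  {"xyz": [60,-205,-87.4],"twist": [0.9,0,0]},
])

```text
clock: 9.8
tool_pos: [0.4597, -0.2264, 0.0898]
eef_rot: [152.3, 89.6, 162.5]
ft_force: [-0.2, -0.2, 1.3]
gripper_width: 0.0856
```

```bash
python3 look.py sheet; python3 - <<'E'
from fit import *
ms=[(92,50,46,51)]
for n in("top","scene"):
    c=cam(n)
    o=ctrl.outline_of("sheet",n)
    if o and o[0]["confidence"]>.4:
        s=fit([(c,o[0]["region"])],ms,[.508,-.008,.2]); print("sheet",n,s.x[:2]*1e3,np.degrees(s.x[2]),s.fun)
    o=ctrl.outline_of("foot",n)
    if o: 
        s=fit([(c,o[0]["region"])],[(105,64,0,10),(92,50,26,51)]+M["foot"][2:],[.508,-.008,.2]); print("foot",n,s.x[:2]*1e3,np.degrees(s.x[2]),s.fun)
c=cam("scene");o=ctrl.outline_of("upper","scene")
if o: 
    s=fit([(c,o[0]["region"])],M["upper"],[.463,-.228,.2]); print("upper",s.x[:2]*1e3,np.degrees(s.x[2]),s.fun,o[0]["rect"])
u,v=proj(c,[.463,-.228,.05])[0].astype(int)
cv2.imwrite("pics/up.png",cv2.resize(np.hstack([c["image"][v-55:v+55,u-55:u+55]]),(550,550),interpolation=cv2.INTER_CUBIC))
E
```

```text
9.8 [ 459.7 -226.4   89.8] [-0.2 -0.2  1.3] 85.6 jaw deg 100.2 tilt [-1.     0.003 -0.007]
sheet top [508.24052066  -9.78781587] 10.534478495534831 0.0047378937480947155
foot top [501.76417918  -1.43778592] 12.631341478757344 0.5244903344381717
sheet scene [508.92905465  -9.11049242] 7.635413637166599 0.01987233643796193
foot scene [511.26699621  -3.67540994] 22.017720143650944 0.2545777400508805
upper [ 463.7431701  -228.34785564] 14.910108496916484 0.02021847449060174 [228.1, 138.3, 259.7, 167.3]
```

View pics/sheet.png

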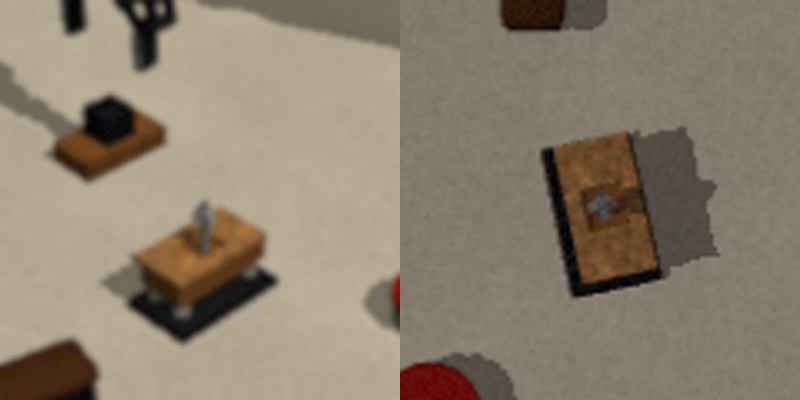

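View pics/up.png

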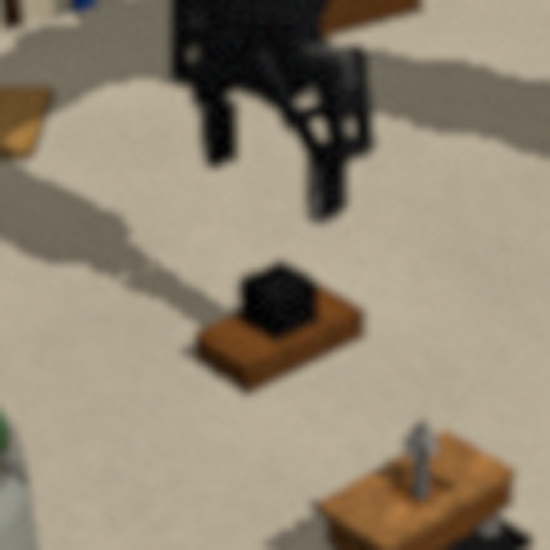

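Request:
move_arm([
  {"xyz": [25,-1,2],"twist": [0,0,0]},
  {"xyz": [50,-1,2],"twist": [0,0,0]},
  {"xyz": [64,-1,2],"twist": [0,0,0]},
  {"xyz": [68,-1,2],"twist": [0,0,0]},
  {"xyz": [68,-1,2],"twist": [0,0,0]},
  {"xyz": [68,-1,2],"twist": [0,0,0]},
])

```text
clock: 11.05
tool_pos: [0.4654, -0.2283, 0.0255]
eef_rot: [-24.2, 89.9, -13.9]
ft_force: [-0.5, 0.1, 0.2]
gripper_width: 0.0856
```

Request:
move_arm([
  {"xyz": [0,0,0],"twist": [0,0,0]},
  {"xyz": [0,0,0],"twist": [0,0,0]},
  {"xyz": [0,0,0],"twist": [0,0,0]},
  {"xyz": [0,0,0],"twist": [0,0,0]},
  {"xyz": [0,0,0],"twist": [0,0,0]},
  {"xyz": [0,0,0],"twist": [0,0,0]},
  {"xyz": [0,0,0],"twist": [0,0,0]},
], gripper=255, grip_force=80)

```text
clock: 11.92
tool_pos: [0.4653, -0.2282, 0.0252]
eef_rot: [-18.8, 89.9, -8.5]
ft_force: [0.5, -0.1, 5.7]
gripper_width: 0.0329
```

Request:
move_arm([
  {"xyz": [-10,0,0],"twist": [0,0,0]},
  {"xyz": [-40,0,0],"twist": [0,0,0]},
  {"xyz": [-80,0,0],"twist": [0,0,0]},
  {"xyz": [-110,0,0],"twist": [0,0,0]},
  {"xyz": [-115,0,0],"twist": [0,0,0]},
  {"xyz": [-115,0,0],"twist": [0,0,0]},
])

```text
clock: 12.68
tool_pos: [0.464, -0.2276, 0.139]
eef_rot: [140.0, 89.9, 150.2]
ft_force: [-0.5, -0.2, -1.9]
gripper_width: 0.033
```

```bash
python3 -c "
from h import *
s=ctrl.state();A=Ro.from_euler('xyz',s['eef_rot'],degrees=True).as_matrix();print(s['clock'],s['tool_pos'],s['ft_force'],s['gripper_width'],A.round(3),s['qpos'].round(1));print((np.array([.5095,-.0086,.140])-s['tool_pos'])@A*1e3)"
```

```text
12.675 [ 0.46403183 -0.22756733  0.13900436] [-0.48934072 -0.16435053 -1.91038229] 0.0329924705917847 [[-0.001 -0.178  0.984]
 [ 0.001  0.984  0.178]
 [-1.     0.001 -0.001]] [  1.4  15.9  23.6 112.5  -7.9  53.3 129.2]
[ -0.89781521 207.34670536  83.79484055]
```

Request:
move_arm([
  {"xyz": [0,40,16],"twist": [-0.5,0,0]},
  {"xyz": [0,85,34],"twist": [-0.5,0,0]},
  {"xyz": [0,130,52],"twist": [-0.5,0,0]},
  {"xyz": [0,170,68.3],"twist": [-0.5,0,0]},
  {"xyz": [0,195,78.3],"twist": [-0.5,0,0]},
  {"xyz": [0,207,83.3],"twist": [-0.5,0,0]},
  {"xyz": [10,207,83.3],"twist": [-0.5,0,0]},
  {"xyz": [10,207,83.3],"twist": [-0.5,0,0]},
  {"xyz": [10,207,83.3],"twist": [-0.5,0,0]},
])

```text
clock: 13.8
tool_pos: [0.5094, -0.011, 0.1295]
eef_rot: [-155.6, 89.9, -145.0]
ft_force: [0.7, 0.7, -1.4]
gripper_width: 0.0327
```

```bash
python3 look.py uhov; python3 - <<'E'
from fit import *
P=[ctrl.state()["tool_pos"]*1e3]
c=cam("scene");h=P[0][2]-25.5
o=ctrl.outline_of("upper","scene")[0]; P.append(ctrl.state()["tool_pos"]*1e3)
print(np.array(P).round(1),o["confidence"],o["rect"])
p=[.508,-.0085,.196]
m=mask(c,[(92,50,h,h+20)],p)>.5; ys,xs=np.nonzero(m); print("expected",xs.min(),ys.min(),xs.max(),ys.max())
cs,_=cv2.findContours(o["region"].astype(np.uint8),cv2.RETR_EXTERNAL,cv2.CHAIN_APPROX_SIMPLE)
print(cv2.approxPolyDP(max(cs,key=len),1.5,True)[:,0].tolist())
r=lambda x,y,z:proj(c,[p[0]+x*np.cos(p[2])-y*np.sin(p[2]),p[1]+x*np.sin(p[2])+y*np.cos(p[2]),z/1e3])[0].round(1)
print([r(x,y,z).tolist() for x,y in((.046,-.025),(.046,.025),(-.046,.025)) for z in(h,h+20)])
E
```

```text
13.8 [509.4 -11.  129.5] [ 0.7  0.7 -1.4] 32.7 jaw deg 100.6 tilt [-1.    -0.    -0.001]
[[509.8 -10.5 129.9]
 [510.  -10.  130. ]] 0.73 [249.4, 143.7, 291.9, 179.5]
expected 252 150 293 178
[[291, 157], [284, 154], [284, 159], [281, 162], [275, 163], [272, 158], [273, 147], [270, 145], [263, 150], [262, 157], [253, 163], [252, 168], [266, 177], [289, 163]]
[[251.8, 170.0], [251.5, 163.1], [266.1, 178.7], [266.1, 171.7], [292.9, 163.3], [293.2, 156.4]]
```

View pics/uhov.png

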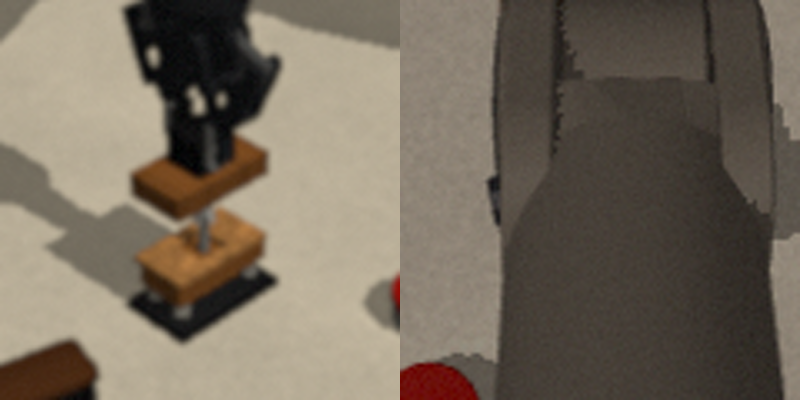

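Request:
move_arm([
  {"xyz": [10,1.5,0],"twist": [0,0,0]},
  {"xyz": [22,1.5,0],"twist": [0,0,0]},
  {"xyz": [34,1.5,0],"twist": [0,0,0]},
  {"xyz": [41,1.5,0],"twist": [0,0,0]},
  {"xyz": [41,1.5,0],"twist": [0,0,0]},
  {"xyz": [41,1.5,0],"twist": [0,0,0]},
])

```text
clock: 14.75
tool_pos: [0.5099, -0.008, 0.089]
eef_rot: [1.7, 90.0, 12.4]
ft_force: [0.3, -0.0, -0.8]
gripper_width: 0.0324
```

Request:
move_arm([
  {"xyz": [2,0,0],"twist": [0,0,0]},
  {"xyz": [4,0,0],"twist": [0,0,0]},
  {"xyz": [6,0,0],"twist": [0,0,0]},
  {"xyz": [6,0,0],"twist": [0,0,0]},
  {"xyz": [6,0,0],"twist": [0,0,0]},
])

```text
clock: 15.38
tool_pos: [0.5094, -0.0078, 0.0827]
eef_rot: [112.6, 90.0, 123.4]
ft_force: [0.4, 0.9, -0.7]
gripper_width: 0.0329
```

Request:
move_arm([
  {"xyz": [1,0,0],"twist": [0,0,0]},
  {"xyz": [2,0,0],"twist": [0,0,0]},
  {"xyz": [3,0,0],"twist": [0,0,0]},
  {"xyz": [3,0,0],"twist": [0,0,0]},
])

```text
clock: 15.88
tool_pos: [0.51, -0.008, 0.0801]
eef_rot: [3.1, 89.9, 13.8]
ft_force: [-1.0, 1.1, 4.7]
gripper_width: 0.0327
```

Request:
move_arm([
  {"xyz": [1,0,0],"twist": [0,0,0]},
  {"xyz": [2,0,0],"twist": [0,0,0]},
  {"xyz": [3,0,0],"twist": [0,0,0]},
  {"xyz": [3,0,0],"twist": [0,0,0]},
])

```text
clock: 16.38
tool_pos: [0.5088, -0.008, 0.0763]
eef_rot: [168.5, 89.9, 179.2]
ft_force: [-1.3, 1.4, -2.0]
gripper_width: 0.0327
```

Request:
move_arm([
  {"xyz": [1,0,0],"twist": [0,0,0]},
  {"xyz": [2,0,0],"twist": [0,0,0]},
  {"xyz": [3,0,0],"twist": [0,0,0]},
  {"xyz": [3,0,0],"twist": [0,0,0]},
])

```text
clock: 16.88
tool_pos: [0.5089, -0.008, 0.0742]
eef_rot: [155.2, 89.9, 166.0]
ft_force: [-4.9, 1.0, 7.1]
gripper_width: 0.0325
```

Request:
move_arm([
  {"xyz": [1,0,-0.5],"twist": [0,0,0]},
  {"xyz": [2,0,-0.8],"twist": [0,0,0]},
  {"xyz": [3,0,-0.8],"twist": [0,0,0]},
  {"xyz": [4,0,-0.8],"twist": [0,0,0]},
  {"xyz": [4,0,-0.8],"twist": [0,0,0]},
  {"xyz": [4,0,-0.8],"twist": [0,0,0]},
])

```text
clock: 17.62
tool_pos: [0.5089, -0.008, 0.0711]
eef_rot: [81.0, 90.0, 91.8]
ft_force: [-5.1, 0.8, 11.5]
gripper_width: 0.0321
```

```bash
python3 look.py press; python3 - <<'E'
from fit import *
for i in range(6):
    c=cam("scene"); s=ctrl.state(); print((s["tool_pos"]*1e3).round(1),s["ft_force"].round(1))
o=ctrl.outline_of("upper","scene")
if o:
    for d in(0,3,6,9): 
        ms=mask(c,[(92,50,51-d,71-d)],[.5085,-.0085,.19])>.5; ys,xs=np.nonzero(ms); print(d,xs.min(),ys.min(),xs.max(),ys.max())
    print(o[0]["confidence"],o[0]["rect"])
E
```

```text
17.625 [508.9  -8.   71.1] [-5.1  0.8 11.5] 32.1 jaw deg 100.8 tilt [-1.     0.001  0.   ]
[508.9  -8.   71.1] [-5.   1.4 13. ]
[508.9  -8.   71.1] [-5.2  1.6 11.9]
[508.9  -8.   71.1] [-5.2  1.7 11.9]
[508.9  -8.   71.1] [-4.9  1.4 11.9]
[508.9  -8.   71.1] [-5.4  0.9 10.9]
[508.9  -8.   71.1] [-4.9  2.1 11.7]
0 253 168 292 196
3 253 169 292 197
6 253 169 292 197
9 253 170 292 198
0.84 [252.4, 164.7, 290.0, 197.8]
```

View pics/press.png

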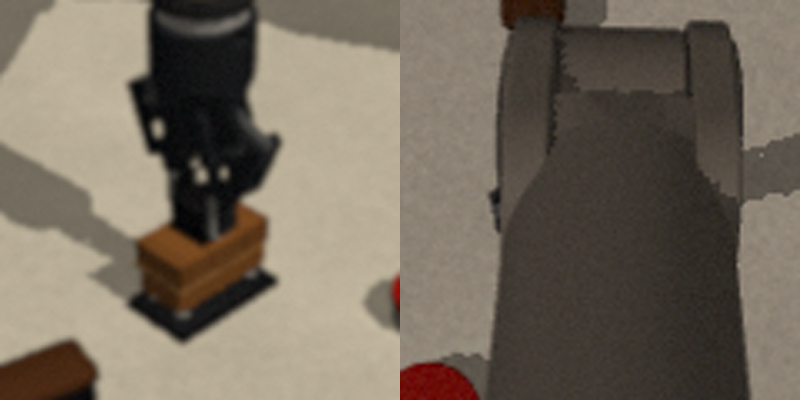

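```bash
python3 -c "
from h import *
print(ctrl.close_job())"
```

```text
the job is handed in; nothing more can be done
None
```

I put the freshener back together and handed the job in at about 18 s of the 58 s allowed. The gripper was still holding the cap and pressing it down. Handing in gives no verdict, so success rests on the checks below.

- **Cork sheet:** I laid it over the stud and let go. The top camera then put it at (508, -10) mm, about 2 mm from the seat and turned 1° or less. The scene camera agreed on position but read about 4° of turn, still well inside the limit.
- **Click:** I set the upper block on while gripping it by the cap. The vertical force rose to about 5 N and then dropped as the block clicked down onto the cork. I read the force only at the end of each move, so the true peak was not captured.
- **Final press:** The wrist force is about 12 N, roughly 13 N on the springs with the block's weight, which gives about 5.5 mm of sink. The tool height gives about 5.1 mm, inside the 2.5 to 9.5 mm window. The last picture shows the stack square.

**Checks that were off:**
- A steady sideways force of about 5 N in x remained on the tool, and a 0.8 mm correction did not remove it.
- Outline fits of the foot with the cork on it were poor, so I ignored them.
- I did not re-measure the clog, jar, bowl, tin or brush at the end. The arm's path stayed clear of them, and no picture showed any of them moved.

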